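Close up the sample racks and show a low-stuck tube label to the scanner

TASK

The loose grey sample rack stands short of the rack waiting at the feed head: slide it along the lane until the two racks butt end to end with no gap. Then the yellow-capped tube in it, whose label was stuck on too low to read, has to be shown to the scanner: draw it straight up out of its snug hole until the whole white label stands clear of the rack, but leave the last centimetre or more of the tube in the hole and do not lift or tip the rack. Finish there, still holding the tube upright and steady by its cap for the scanner; leave the other tubes seated and everything else on the bench alone.

Things in the scene. Friction and masses are not known exactly. Their poses are not given: they have to be found in the camera images.
- lane: Fixed rack lane: aluminium channel 450 mm long, 62 mm wide, whose belt (16 mm above the bench) carries racks in single file. Origin on the bench under its centreline; x runs along it to the white feed head with red band (x 180 to 265 mm, 115 mm tall), z up. Steel guide rails, 27 mm apart, stand 8 mm above the belt, x -210 to 170 mm. No obstacle beside it on the +y side or behind x = -220 mm.
- queue_tail (a point): Centre of the lower edge of the end face of the waiting rack, on the belt (16 mm above the bench); lane axes. That rack is fixed, grey, shaped like the loose one, holds four tubes as tall as the others and lies from x = 0 to 118 mm of this point; the loose rack comes up to it from -x.
- scanner (a point): Centre of the black scanner's red window, 92 mm above the bench, 166 mm to the -y side of the lane's centreline, looking at the place the loose rack takes when butted up. The scanner is 117 mm tall and 85 mm wide.
- rack: Loose rack standing between the guide rails: grey block 118 mm long (x, along the lane), 24 wide (y), 55 tall, 0.3 kg. Origin at the centre of its underside. Five upright 14 mm holes at x = -44, -22, 0, 22, 44 mm, 47 mm deep, floor 8 mm above the underside; those at -44, 0, 44 hold the three tubes in any order. It slides on the belt with a few newtons.
- rack_nose (a point): Centre of the lower edge of the loose rack's leading end face (+x end), which has to meet queue_tail, a stop that does not yield; rack axes.
- rack_heel (a point): Centre of the lower edge of the loose rack's rear end face (its -x end), free to be pushed at; rack axes.
- yellow_tube: Clear sample tube with yellow cap, loose in a hole of the loose rack with 1 mm of play: 13 mm diameter, 18 g. Origin at the centre of its foot, z up its axis. Cap 16 mm diameter, 62 to 81 mm above the foot. White bar-coded label all round, 27 to 55 mm above the foot. Seated, the foot is 8 mm above the rack's underside and the label's lower 20 mm are hidden in the rack.
- label_low (a point): Lower edge of the yellow-capped tube's label, on the tube's axis. The tube drawn up 20 mm, it comes level with the rack's top; drawn up 37 mm, one centimetre of tube is still in the hole; about 28 mm is right.
- cap_mid (a point): Middle of the yellow cap, on the tube's axis, where it is gripped: 95 mm above the bench when seated, 24 mm above the rack's top. No other tube of this rack is nearer than 44 mm; the waiting rack has its nearest 37 mm beyond queue_tail.
- red_tube: A tube of the same size with a red cap in the loose rack. Origin at the centre of its foot. To stay seated.
- blue_tube: A tube of the same size with a blue cap in the loose rack. Origin at the centre of its foot. To stay seated.
- reagent_bottle: White plastic bottle with a blue cap, 68 mm diameter, 160 mm tall, on the bench to the right. Origin under its centre. Leave alone.
- buffer_bottle: Amber bottle with a red cap, 60 mm diameter, 130 mm tall, on the bench to the left. Origin under its centre. Leave alone.
- tip_box: Blue box of pipette tips, 120 x 82 x 55 mm, on the bench to the right. Origin under its centre. Leave alone.
- beaker: White beaker, 72 mm diameter, 85 mm tall, on the bench to the left. Origin under its centre. Leave alone.
- pipette: White and grey hand pipette lying flat along its own x, about 230 mm long and 26 mm tall. Origin at the front end of its grip, on the bench. Leave alone.

How it is judged:
On the way, in this order (a step that is already met when the one before it is completed fails the run):
1. the loose rack stands butted against the waiting rack, the yellow-capped tube still down in its hole (x of rack_nose in the frame of queue_tail above -0.002 m and z of rack_nose in the frame of queue_tail below 0.003 m and angle between the x axis of rack and the x axis of lane, either way round below 0.06 rad and z of yellow_tube in the frame of rack below 0.013 m), for 0.2 s.
2. the yellow-capped tube is gripped and drawn partway out, with the racks still butted (x of rack_nose in the frame of queue_tail above -0.002 m and z of rack_nose in the frame of queue_tail below 0.003 m and angle between the x axis of rack and the x axis of lane, either way round below 0.06 rad and z of yellow_tube in the frame of rack between 0.0275 and 0.0455 m and contact force between the fingers and yellow_tube above 1 N), for 0.2 s.
At the end, for the whole second after the job is handed in: Fingers hold the yellow-capped tube at rest, within 4 degrees of upright, drawn up 20 to 37 mm (label clear, 10 mm still in). The loose rack stands on the belt within 3.4 degrees of upright, less than 2 mm from the waiting rack; red and blue tubes seated (all of step 2 and z of each of red_tube, blue_tube in the frame of rack below 0.013 m and angle between yellow_tube's own z axis and vertical below 0.07 rad and angle between rack's own z axis and vertical below 0.06 rad and linear speed of yellow_tube below 0.01 m/s); the arm keeps its last pose, push and grip.
It fails at once if the yellow-capped tube is pulled right out of its hole (z of yellow_tube in the frame of rack above 0.058 m).
It fails at once if the loose rack is lifted or tipped (z of rack in the frame of lane above 0.024 m or angle between rack's own z axis and vertical above 0.12 rad).
It fails at once if the red or blue tube is drawn out (z of any of red_tube, blue_tube in the frame of rack above 0.028 m).
It fails at once if something else on the bench is shoved or knocked over (distance of any of reagent_bottle, buffer_bottle, tip_box, beaker, pipette from where it was at the start of the episode above 0.03 m).
It also fails if it takes over 50 s, if anything falls off the work surface, if the arm or the gripper's body presses on something with over 40 N, if the wrist force passes 120 N, or if a joint passes its speed limit or range.

ROBOT

A 7-joint arm with a two-finger parallel gripper is mounted at the origin on the work surface. World frame = base frame: x ahead of the robot, y to its left, z up, the work surface at z = 0. Lengths are in m, angles in rad, forces in N, time in s.
With the tool pointing down it reaches from about 0.4 to 0.85 m from the base axis. Payload 10.4 kg.
Tool frame: the origin (TCP) lies between the finger pads; the fingertips stand ahead of it and the grasp point (between the pads) lies 5 mm behind it (manip.tip_extent is the z of the fingertips in the tool frame, in m); z points along the fingers, y is the line along which they close (so a half turn about z gives the same grasp; the last joint's range is limited). The gripper opens to 85 mm and grips with 20 to 120 N. Pads are 22 mm wide; open, the fingers measure 114 mm over their backs; the gripper's body (76 mm by 85 mm) begins 54 mm behind the grasp point. The pads swing forward as they close: fully open they stand 13 mm farther back than shut.
Start: joints at [-1.131, 0.332, -0.065, 1.46, 0.022, 1.35, -0.088], TCP at [0.279, 0.559, 0.245] pointing down, gripper open.
Joint ranges: [-2.6, 2.6], [-0.5, 2.12], [-1.47, 1.34], [0.16, 2.42], [-1.27, 4.41], [0.06, 2.06], [-2.6, 2.6]. Speed limits (rad/s): [2.22, 2.22, 2.79, 2.79, 3.14, 3.14, 3.14].

INTERFACE

Orientations are given as a unit quaternion [x, y, z, w].
In Python, from workcell import status, viewer, manip gives the robot as it stands.
- The arm moves only by the tool play_rows, never from a script. Its argument "plan" is one flat list of numbers, 7 for each row, row after row: the turn, a rotation vector about the tool's x, y, z in degrees, then the shift along the tool's x, y, z in m, then the opening, from 0 (shut) to 1 (fully open). In form: [ax, ay, az, dx, dy, dz, grip, ax, ay, az, dx, dy, dz, grip, ...]. A call has 1 to 20 rows; each row is the pose to reach, as a shift and turn from the pose commanded when the call began, along the tool's axes at that moment; what a row does not reach only later rows make up. A row lasts 1/8 s, in which the tool goes at most 62.5 mm and 10.7 degrees, less where a joint would pass 70% of its speed; a pose out of reach is approached as far as the arm can. A call with a gripper value outside its range is refused whole. The fingers move at their own pace and stop on an object; "squeeze" is the grip in N (left out, the last holds). Time passes only in rows, so rows that repeat a pose let the fingers close. It gives the time, the measured TCP pose, the force, the opening and the grip force at its end, in the units of the state.
- status.get_obs(): the state, without advancing time (a new reading comes with each control period).
- viewer.camera(name): name is "scene" or "top" or "wrist"; returns the picture (400x640x3 uint8, red, green, blue); there is no depth.
- viewer.camera_model(name): a dict with "fx", "fy", "cx", "cy" (pixels), "R" (3x3) and "t" (3): a world point X has camera coordinates R X + t. Camera axes: x right, y down, z forward; pixel columns grow to the right and rows downward; lengths in m; the calibration is good to about 2 mm. A picture is of the moment at which its call begins: read the wrist's pose just before it. camera_model takes no time and is no camera call; for the wrist camera it gives the pose at the moment of the call.
- manip.hand_in(): hands the job in; it is judged then, once.
The state is a dict: "clock": time; "joint_pos": joint angles; "joint_velocities": joint speeds; "tau": joint torques, N m; "position": TCP position; "ee_rot": TCP orientation; "ft_force": force on the tool from outside, world axes, zero at the start; "torque": the same for the moment, N m; "grip_width": opening from 0.0 (shut) to 1.0 (fully open); "grasp_force": force on a finger pad.
Only numpy, scipy, OpenCV 4.12 (cv2) and the standard library are available. Lean on these libraries where they do the work, as an engineer would, in place of code of your own. Each camera call takes 0.05 s, during which the arm holds its last target. There are 200 camera calls.

## Working session

There is one attempt and no reset: what is moved stays moved. The work goes in short steps, Python scripts to look and compute and a tool call to move; the robot and the scene stay as the last step left them, time stands still between calls to the robot, and variables do not carry over. Pictures are saved under pics/ and viewed, at most 10 in all, crops included, and the job is handed in when it is done.

Besides the shell and the picture viewer there is one more tool, called after "Call:" as name(argument=value, ...) on one line, values as JSON. play_rows: Moves the arm, as the interface text tells. Its arguments: {"type":"object","properties":{"plan":{"type":"array","items":{"type":"number"}},"squeeze":{"type":"number"}},"required":["plan"]}

```bash
mkdir -p pics; ls; python3 - <<'E'
from workcell import status, viewer, manip
import cv2, json
o=status.get_obs(); print({k:o[k] for k in('clock','position','ee_rot','grip_width','ft_force')}, manip.tip_extent)
for n in('scene','top'):
    im=viewer.camera(n); cv2.imwrite(f'pics/{n}0.png',im[:,:,::-1]); m=viewer.camera_model(n); print(n,m)
E
```

```text
pics
{'clock': 0.0, 'position': array([0.27888228, 0.55893207, 0.24451218]), 'ee_rot': array([ 2.29337515e-01,  9.73346694e-01, -7.07912745e-04, -1.30510590e-04]), 'grip_width': 1.000980074451831, 'ft_force': array([-0.2797541 , -1.48547423,  0.24152235])} 0.014
scene {'fx': 489.65543910625183, 'fy': 489.65543910625183, 'cx': 315.74514876758843, 'cy': 195.799942589806, 'R': array([[ 0.88590537,  0.46365603, -0.01395584],
       [ 0.33232485, -0.65538664, -0.67825405],
       [-0.32362305,  0.59623103, -0.73469496]]), 't': array([-0.50794372, -0.13397922,  1.74214742])}
top {'fx': 498.8336798290907, 'fy': 498.8336798290907, 'cx': 316.72185969434315, 'cy': 208.05939834794296, 'R': array([[-0.02872774, -0.99958487,  0.00219203],
       [-0.99109248,  0.02819824, -0.13015589],
       [ 0.13004005, -0.00591159, -0.99149112]]), 't': array([0.01586076, 0.55460918, 1.44293355])}
```

View pics/scene0.png

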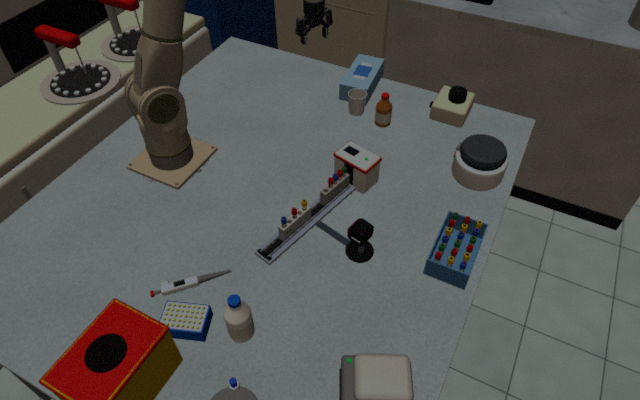

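View pics/top0.png

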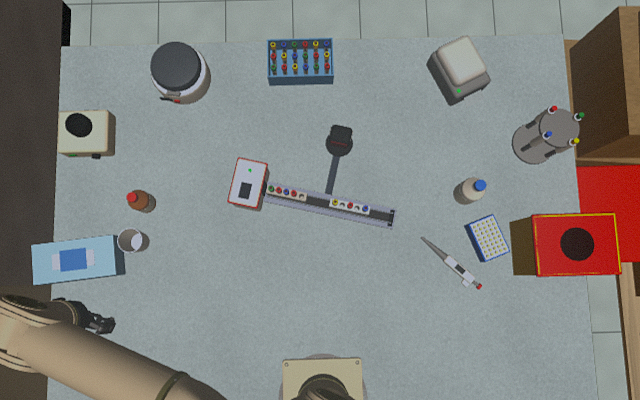

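The scene view shows the lane at about (258,255)–(380,160), with blue, red and yellow caps at about (284,219), (295,211) and (304,204). In the top view the loose rack spans about (330–368, 200–212), with yellow nearest the feed head. Next I'll measure the caps.

```bash
cat > h.py <<'E'
import numpy as np, cv2
def ray(m,u,v,z):
    d=m['R'].T@np.array([(u-m['cx'])/m['fx'],(v-m['cy'])/m['fy'],1]); c=-m['R'].T@m['t']
    return c+d*(z-c[2])/d[2]
def proj(m,p):
    q=m['R']@np.asarray(p)+m['t']; return np.array([m['fx']*q[0]/q[2]+m['cx'],m['fy']*q[1]/q[2]+m['cy']])
def blobs(im,x0,y0,x1,y1,amin=4):
    h=cv2.cvtColor(im,cv2.COLOR_RGB2HSV); out=[]
    for n,lo,hi in(('yellow',20,35),('red',0,9),('red',170,180),('blue',105,130),('green',45,85)):
        k=cv2.inRange(h,(lo,120,60),(hi,255,255)); w=np.zeros_like(k); w[y0:y1,x0:x1]=k[y0:y1,x0:x1]
        N,_,s,c=cv2.connectedComponentsWithStats(w)
        out+=[(n,*c[i].round(1),int(s[i,4])) for i in range(1,N) if s[i,4]>=amin]
    return out
E
python3 - <<'E'
from h import *
from workcell import viewer
a=cv2.imread('pics/top0.png')[:,:,::-1];b=cv2.imread('pics/scene0.png')[:,:,::-1]
mt=viewer.camera_model('top');ms=viewer.camera_model('scene')
for im,m,r in((a,mt,(262,175,400,235)),(b,ms,(250,165,360,265))):
    for t in blobs(im,*r): print(t, ray(m,t[1],t[2],.103 if m is mt else .098).round(4))
c=cv2.resize(a[165:240,220:405],None,fx=4,fy=4,interpolation=cv2.INTER_CUBIC)
d=cv2.resize(b[135:270,250:390],None,fx=2.0,fy=2.0,interpolation=cv2.INTER_CUBIC)
o=np.zeros((300+270,740,3),np.uint8);o[:300]=c;o[300:,:280]=d
cv2.imwrite('pics/crop.png',o[:,:,::-1])
E
```

```text
('yellow', np.float64(335.0), np.float64(201.6), 20) [ 0.5631 -0.0519  0.103 ]
('red', np.float64(262.0), np.float64(183.5), 4) [0.621  0.1542 0.103 ]
('red', np.float64(277.9), np.float64(189.4), 16) [0.6027 0.1092 0.103 ]
('red', np.float64(292.3), np.float64(192.5), 11) [0.5926 0.0685 0.103 ]
('red', np.float64(350.0), np.float64(204.5), 13) [ 0.5536 -0.0941  0.103 ]
('red', np.float64(294.2), np.float64(194.6), 5) [0.5864 0.0632 0.103 ]
('red', np.float64(349.5), np.float64(206.2), 4) [ 0.5487 -0.0925  0.103 ]
('blue', np.float64(286.2), np.float64(191.5), 17) [0.596  0.0858 0.103 ]
('blue', np.float64(365.1), np.float64(208.0), 15) [ 0.5424 -0.1365  0.103 ]
('green', np.float64(271.4), np.float64(189.3), 7) [0.6035 0.1277 0.103 ]
('yellow', np.float64(304.0), np.float64(202.7), 27) [ 0.5626 -0.0519  0.098 ]
('red', np.float64(355.8), np.float64(166.8), 13) [0.6363 0.1576 0.098 ]
('red', np.float64(339.1), np.float64(171.3), 18) [0.5978 0.1153 0.098 ]
('red', np.float64(330.1), np.float64(180.5), 17) [0.5906 0.066  0.098 ]
('red', np.float64(293.7), np.float64(210.4), 14) [ 0.5502 -0.0923  0.098 ]
('red', np.float64(294.2), np.float64(210.8), 4) [ 0.5522 -0.093   0.098 ]
('blue', np.float64(334.5), np.float64(176.2), 10) [0.5945 0.0891 0.098 ]
('blue', np.float64(283.2), np.float64(218.9), 11) [ 0.539  -0.1344  0.098 ]
```

View pics/crop.png

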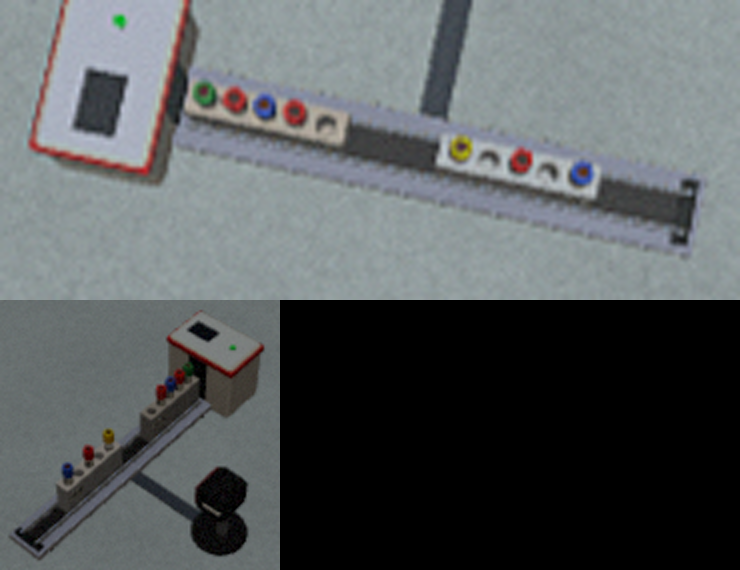

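The crop shows the rack order from the feed head: yellow in the leading hole, red in the middle, blue at the heel. The gap to the waiting rack is about 70 mm. Next I'll work out the lane axis and the moves.

```bash
cat >> h.py <<'E'
from scipy.spatial.transform import Rotation as Ro
def row(obs,p,yaw):
    "tool-axes row to TCP p, tool down, tool y at world angle yaw"
    R=Ro.from_quat(obs['ee_rot']); y=np.array([np.cos(yaw),np.sin(yaw),0]); z=np.array([0,0,-1.])
    T=Ro.from_matrix(np.c_[np.cross(y,z),y,z])
    return np.r_[np.degrees((R.inv()*T).as_rotvec()).round(2),R.inv().apply(np.asarray(p)-obs['position']).round(4)]
E
python3 - <<'E'
from h import *
from workcell import viewer,status
Y=np.array([.5629,-.0519]);Rr=np.array([.552,-.0931]);B=np.array([.5407,-.1355])
W=np.array([[.5908,.0665],[.5953,.0875],[.6003,.112],[.6035,.1277]])
A=np.vstack([Y,Rr,B,W]);c=A.mean(0);u=np.linalg.svd(A-c)[2][0];u*=np.sign(u[1]);n=np.array([-u[1],u[0]])
s=(A-c)@u;print('u',u,'ang',np.degrees(np.arctan2(*u[::-1])),'s',s.round(4),'lat',((A-c)@n).round(4))
rc=np.mean(s[:3]);qt=np.mean(s[3:]-[.037,.059,.081,.103])
print('gap',qt-(rc+.059),'heel',c+(rc-.059)*u,'queue',c+qt*u,'yellow final',c+(qt-.015)*u)
yaw=np.arctan2(u[1],u[0])-np.pi/2;o=status.get_obs();h=c+(rc-.059)*u
for p in([.48,.2,.22],[*(h-.045*u),.15],[*(h-.045*u),.056]): print(p,row(o,p,yaw))
b=cv2.imread('pics/scene0.png')
E
```

```text
u [0.2316289  0.97280422] ang 76.60700937728434 s [-0.0697 -0.1123 -0.1562  0.0519  0.0734  0.0984  0.1144] lat [-0.0011 -0.0001  0.0011 -0.0009 -0.0004  0.0004  0.001 ]
gap 0.0682696582252027 heel [ 0.53815198 -0.15088388] queue [0.58129741 0.03032003] yellow final [0.57782298 0.01572797]
[0.48, 0.2, 0.22] [-6.000e-02  5.000e-02  7.688e+01 -3.402e-01 -2.314e-01  2.490e-02]
[np.float64(0.527728678826719), np.float64(-0.19466007135787491), 0.15] [-6.000e-02  5.000e-02  7.688e+01 -5.591e-01 -5.632e-01  9.530e-02]
[np.float64(0.527728678826719), np.float64(-0.19466007135787491), 0.056] [-6.000e-02  5.000e-02  7.688e+01 -5.591e-01 -5.630e-01  1.893e-01]
```

Call:
play_rows(plan=[0,0,40,-0.17,-0.116,0.012,0,0,0,76.9,-0.34,-0.231,0.025,0,0,0,76.9,-0.34,-0.231,0.025,0,0,0,76.9,-0.34,-0.231,0.025,0,0,0,76.9,-0.34,-0.231,0.025,0,0,0,76.9,-0.34,-0.231,0.025,0,0,0,76.9,-0.34,-0.231,0.025,0,0,0,76.9,-0.34,-0.231,0.025,0,0,0,76.9,-0.559,-0.563,0.095,0,0,0,76.9,-0.559,-0.563,0.095,0,0,0,76.9,-0.559,-0.563,0.095,0,0,0,76.9,-0.559,-0.563,0.095,0,0,0,76.9,-0.559,-0.563,0.095,0,0,0,76.9,-0.559,-0.563,0.095,0,0,0,76.9,-0.559,-0.563,0.095,0,0,0,76.9,-0.559,-0.563,0.095,0,0,0,76.9,-0.559,-0.563,0.095,0,0,0,76.9,-0.559,-0.563,0.095,0])

```text
clock: 2.35
position: [0.5283, -0.1922, 0.1504]
ee_rot: [0.784, 0.621, 0.0, -0.0]
ft_force: [0.6, -0.1, -0.6]
grip_width: -0.001
grasp_force: 0.0
```

```bash
python3 - <<'E'
from h import *
from workcell import viewer,status
o=status.get_obs();print(o['clock'],o['position'],o['ee_rot'],o['grip_width'],o['ft_force'],o['joint_pos'].round(2))
m=viewer.camera_model('wrist');w=viewer.camera('wrist');s=viewer.camera('scene')
x=np.vstack([w,cv2.resize(s[150:275,230:390],(640,500))])
cv2.imwrite('pics/w1.png',cv2.resize(x,None,fx=.66,fy=.66,interpolation=cv2.INTER_AREA)[:,:,::-1]);cv2.imwrite('pics/w1full.png',w[:,:,::-1])
for t in blobs(w,0,0,640,400,20): print(t,ray(m,t[1],t[2],.1).round(4))
yaw=np.radians(-13.4);h=np.array([.53815,-.15088]);u=np.array([.2316,.9728])
for d in(-.03,-.011,.057): print(d,row(o,[*(h+d*u),.056],yaw))
E
```

```text
2.35 [ 0.52831519 -0.1921978   0.1503777 ] [ 7.83979276e-01  6.20786832e-01  3.69886645e-04 -2.59718866e-04] -0.0014826324406453802 [ 0.60465442 -0.14091802 -0.63340474] [-0.25  0.3   0.61  1.78 -0.19  1.12  0.19]
('red', np.float64(319.6), np.float64(63.1), 525) [ 0.5508 -0.0923  0.1   ]
('blue', np.float64(319.4), np.float64(139.4), 318) [ 0.5408 -0.1347  0.1   ]
-0.03 [ 0.     -0.05    0.15    0.0124  0.      0.0944]
-0.011 [ 0.00e+00 -5.00e-02  1.50e-01  3.14e-02  1.00e-04  9.44e-02]
0.057 [ 0.     -0.05    0.15    0.0994  0.0002  0.0945]
```

View pics/w1.png

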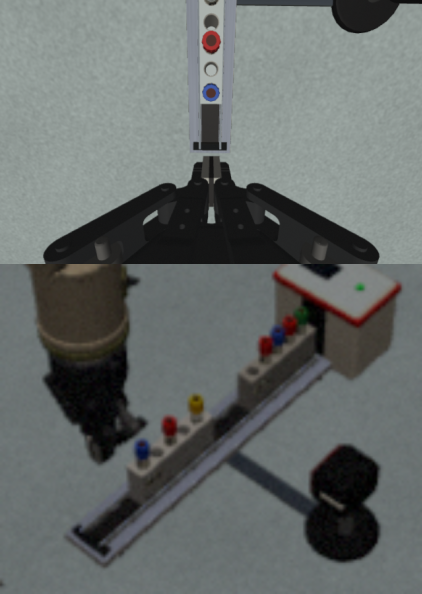

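The wrist view shows the lane running straight ahead of the shut fingers and centred on column 319. Red is at (319,63), blue at (319,139), and the caps agree with the earlier fix to within 1 mm. I'll go down and start the push.

Call:
play_rows(plan=[0,0,0,0,0,0.03,0,0,0,0,0,0,0.065,0,0,0,0,0,0,0.09,0,0,0,0,0,0,0.0945,0,0,0,0,0.012,0,0.0945,0,0,0,0,0.02,0,0.0945,0,0,0,0,0.026,0,0.0945,0,0,0,0,0.032,0,0.0945,0,0,0,0,0.038,0,0.0945,0,0,0,0,0.044,0,0.0945,0,0,0,0,0.05,0,0.0945,0,0,0,0,0.056,0,0.0945,0,0,0,0,0.062,0,0.0945,0,0,0,0,0.068,0,0.0945,0,0,0,0,0.074,0,0.0945,0,0,0,0,0.08,0,0.0945,0,0,0,0,0.085,0,0.0945,0,0,0,0,0.09,0,0.0945,0,0,0,0,0.09,0,0.0945,0])

```text
clock: 4.82
position: [0.5488, -0.1054, 0.0556]
ee_rot: [0.785, 0.62, 0.0, -0.0]
ft_force: [0.2, -0.2, 1.3]
grip_width: -0.001
grasp_force: 0.0
```

```bash
python3 - <<'E'
from h import *
from workcell import viewer,status
o=status.get_obs();print(o['clock'],o['position'],o['ft_force'])
t=viewer.camera('top');s=viewer.camera('scene')
x=np.vstack([cv2.resize(t[165:240,220:405],(740,300),interpolation=cv2.INTER_CUBIC),np.hstack([cv2.resize(s[150:250,230:390],(480,300),interpolation=cv2.INTER_CUBIC),np.zeros((300,260,3),np.uint8)])])
cv2.imwrite('pics/p1.png',x[:,:,::-1]);m=viewer.camera_model('top')
for b in blobs(t,265,175,400,235): print(b,ray(m,b[1],b[2],.103).round(4))
E
```

```text
4.825 [ 0.5488113  -0.10541118  0.05557488] [ 0.22859289 -0.18017351  1.33524672]
('yellow', np.float64(315.2), np.float64(197.6), 19) [0.5761 0.0039 0.103 ]
('red', np.float64(278.1), np.float64(189.5), 17) [0.6024 0.1087 0.103 ]
('red', np.float64(292.7), np.float64(192.8), 17) [0.5917 0.0674 0.103 ]
('red', np.float64(330.6), np.float64(200.9), 17) [ 0.5654 -0.0395  0.103 ]
('blue', np.float64(286.2), np.float64(191.5), 17) [0.596  0.0858 0.103 ]
('green', np.float64(271.3), np.float64(189.2), 6) [0.6038 0.128  0.103 ]
```

View pics/p1.png

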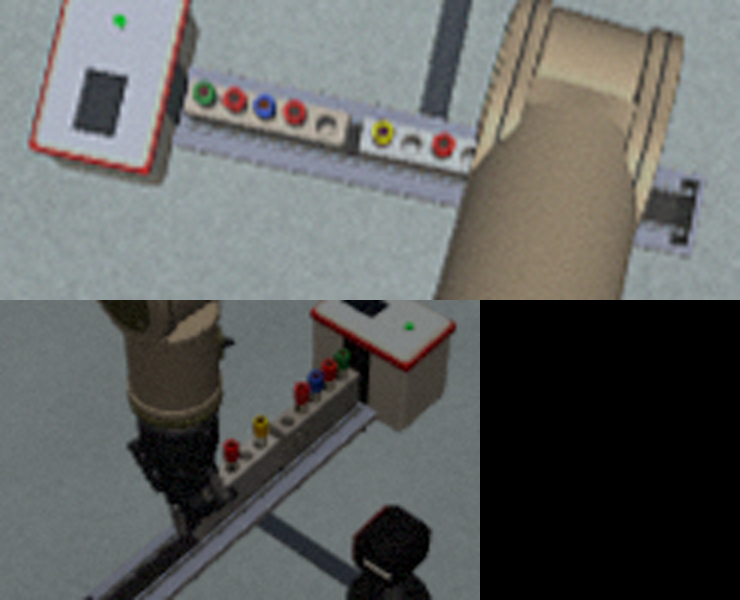

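The rack slid true; about 12 mm of gap remains. Yellow is now at top-view pixel (315,198). I'll close the gap gently.

Call:
play_rows(plan=[0,0,0,0.004,0,0,0,0,0,0,0.007,0,0,0,0,0,0,0.009,0,0,0,0,0,0,0.0105,0,0,0,0,0,0,0.012,0,0,0,0,0,0,0.0135,0,0,0,0,0,0,0.0135,0,0,0])

```text
clock: 5.8
position: [0.5517, -0.0938, 0.0558]
ee_rot: [0.785, 0.62, -0.0, 0.0]
ft_force: [-2.1, -3.8, -0.6]
grip_width: 0.002
grasp_force: 1.8
```

Call:
play_rows(plan=[0,0,0,0.001,0,0,0,0,0,0,0.002,0,0,0,0,0,0,0.003,0,0,0,0,0,0,0.003,0,0,0,0,0,0,0.003,0,0,0])

```text
clock: 6.42
position: [0.5517, -0.0937, 0.0558]
ee_rot: [0.786, 0.619, -0.001, 0.001]
ft_force: [-4.0, -11.7, 0.0]
grip_width: 0.003
grasp_force: 6.3
```

The rack is on the stop: it no longer moves, and the push has risen to 12 N. I'll back off, rise and go above the yellow cap.

Call:
play_rows(plan=[0,0,0,-0.01,0,0,0,0,0,0,-0.035,0,0,0,0,0,0,-0.035,0,-0.03,0.2,0,0,0,-0.035,0,-0.08,0.5,0,0,0,-0.035,0,-0.115,0.6,0,0,0,0.015,0,-0.12,0.6,0,0,0,0.06,0,-0.12,0.6,0,0,0,0.1,0,-0.12,0.6,0,0,0,0.1095,0,-0.12,0.6,0,0,0,0.1095,0,-0.12,0.6,0,0,0,0.1095,0,-0.12,0.6])

```text
clock: 7.8
position: [0.5778, 0.0144, 0.1759]
ee_rot: [0.785, 0.619, -0.0, 0.0]
ft_force: [0.1, -0.3, -0.1]
grip_width: 0.603
grasp_force: 0.0
```

```bash
python3 - <<'E'
from h import *
from workcell import viewer,status
o=status.get_obs();print(o['clock'],o['position'],o['ee_rot'],o['grip_width'],o['ft_force'])
m=viewer.camera_model('wrist');w=viewer.camera('wrist');t=viewer.camera('top');s=viewer.camera('scene')
x=np.hstack([w,np.zeros((400,160,3),np.uint8)]);x=np.vstack([x,np.zeros((200,800,3),np.uint8)])
x[400:,:400]=cv2.resize(t[165:240,230:380],(400,200));x[400:,400:]=cv2.resize(s[150:240,240:380],(400,200))
cv2.imwrite('pics/y1.png',x[:,:,::-1])
for n,im in(('wrist',w),('top',t),('scene',s)):
    m=viewer.camera_model(n);R={'wrist':(0,0,640,400),'top':(265,175,400,235),'scene':(250,165,360,265)}[n]
    for b in blobs(im,*R,amin=40 if n=='wrist' else 5): print(n,b,ray(m,b[1],b[2],.098 if n=='scene' else .103).round(4))
for z in(.12,.093): print(row(o,[.578,.0165,z],np.radians(-13.4)))
E
```

```text
7.8 [0.57782801 0.01435813 0.17592364] [ 7.85483700e-01  6.18882333e-01 -2.75821643e-05  1.18843561e-04] 0.603189575936453 [ 0.06269223 -0.26340095 -0.09855762]
wrist ('yellow', np.float64(319.0), np.float64(209.0), 284) [0.5778 0.02   0.103 ]
wrist ('red', np.float64(320.4), np.float64(74.6), 373) [0.6006 0.1111 0.103 ]
wrist ('red', np.float64(320.0), np.float64(140.8), 302) [0.5903 0.0693 0.103 ]
wrist ('red', np.float64(534.0), np.float64(267.7), 170) [ 0.7354 -0.0693  0.103 ]
wrist ('red', np.float64(318.8), np.float64(259.5), 411) [ 0.5676 -0.0216  0.103 ]
wrist ('red', np.float64(319.1), np.float64(311.2), 51) [ 0.5564 -0.0695  0.103 ]
wrist ('blue', np.float64(320.5), np.float64(108.8), 251) [0.5956 0.0901 0.103 ]
wrist ('blue', np.float64(319.1), np.float64(303.6), 363) [ 0.5582 -0.0621  0.103 ]
wrist ('green', np.float64(320.5), np.float64(35.5), 244) [0.606  0.1334 0.103 ]
top ('red', np.float64(278.2), np.float64(189.5), 23) [0.6024 0.1084 0.103 ]
top ('blue', np.float64(341.2), np.float64(203.1), 13) [ 0.5583 -0.0694  0.103 ]
top ('green', np.float64(271.5), np.float64(188.5), 8) [0.6058 0.1274 0.103 ]
scene ('yellow', np.float64(319.0), np.float64(189.8), 29) [0.5781 0.0152 0.098 ]
scene ('red', np.float64(357.4), np.float64(167.9), 9) [0.6429 0.1553 0.098 ]
scene ('red', np.float64(339.1), np.float64(171.4), 21) [0.598  0.1148 0.098 ]
scene ('red', np.float64(329.8), np.float64(180.9), 16) [0.5905 0.064  0.098 ]
scene ('red', np.float64(309.2), np.float64(196.9), 17) [ 0.5654 -0.0242  0.098 ]
scene ('red', np.float64(331.2), np.float64(181.2), 6) [0.595  0.0648 0.098 ]
scene ('blue', np.float64(334.7), np.float64(176.1), 9) [0.5948 0.0898 0.098 ]
[ 0.01    0.01   -0.13    0.0021 -0.0003  0.0559]
[ 0.01    0.01   -0.13    0.0021 -0.0003  0.0829]
```

View pics/y1.png

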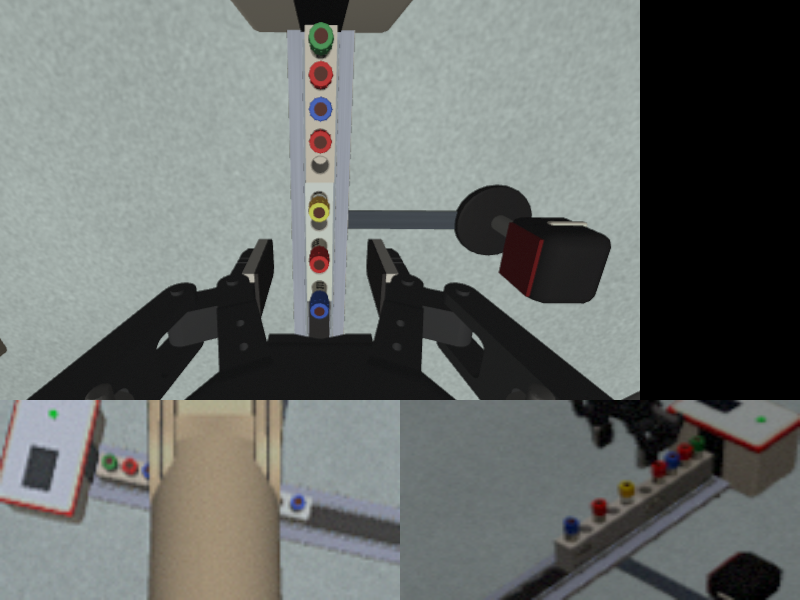

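The wrist view shows the racks touching, with no dark gap at about row 182. The yellow cap at (319,212) is centred between the fingers, and the 52 mm to the waiting rack's nearest cap matches a butted rack. I'll go down and grip the cap.

Call:
play_rows(plan=[0,0,0,0.002,0,0.03,0.6,0,0,0,0.002,0,0.06,0.6,0,0,0,0.002,0,0.078,0.6,0,0,0,0.002,0,0.083,0.6,0,0,0,0.002,0,0.083,0.4,0,0,0,0.002,0,0.083,0.3,0,0,0,0.002,0,0.083,0.22,0,0,0,0.002,0,0.083,0.1,0,0,0,0.002,0,0.083,0.05,0,0,0,0.002,0,0.083,0,0,0,0,0.002,0,0.083,0,0,0,0,0.002,0,0.083,0], squeeze=25)

```text
clock: 9.45
position: [0.5788, 0.0181, 0.0934]
ee_rot: [0.785, 0.62, 0.0, 0.0]
ft_force: [-1.3, -0.3, 5.0]
grip_width: 0.178
grasp_force: 24.5
```

The cap is gripped: the opening is about 15 mm at 25 N. Now I'll draw it up slowly by 28 mm.

Call:
play_rows(plan=[0,0,0,0,0,-0.002,0,0,0,0,0,0,-0.005,0,0,0,0,0,0,-0.008,0,0,0,0,0,0,-0.011,0,0,0,0,0,0,-0.014,0,0,0,0,0,0,-0.014,0,0,0,0,0,0,-0.014,0])

```text
clock: 10.32
position: [0.5784, 0.018, 0.1067]
ee_rot: [0.785, 0.62, -0.0, -0.0]
ft_force: [0.1, -0.5, -0.4]
grip_width: 0.178
grasp_force: 24.3
```

```bash
python3 - <<'E'
from h import *
from workcell import viewer,status
o=status.get_obs();print(o['clock'],o['position'],o['ft_force'],o['torque'],o['grip_width'],o['grasp_force'])
s=viewer.camera('scene');w=viewer.camera('wrist')
x=np.vstack([cv2.resize(s[140:240,240:400],(480,300),interpolation=cv2.INTER_CUBIC),cv2.resize(w,(480,300))])
cv2.imwrite('pics/l1.png',x[:,:,::-1])
m=viewer.camera_model('scene')
for b in blobs(s,250,165,360,265,3): print(b,ray(m,b[1],b[2],.098).round(4))
E
```

```text
10.325 [0.57840366 0.01799937 0.10674025] [ 0.14565502 -0.53653308 -0.42962749] [-0.03912043  0.03705318 -0.0201257 ] 0.17797354057932102 24.346446990966797
('yellow', np.float64(317.8), np.float64(186.5), 16) [0.5685 0.0259 0.098 ]
('red', np.float64(356.0), np.float64(166.9), 11) [0.6371 0.1575 0.098 ]
('red', np.float64(339.0), np.float64(171.2), 17) [0.5973 0.1155 0.098 ]
('red', np.float64(309.2), np.float64(198.1), 19) [ 0.5677 -0.0285  0.098 ]
('red', np.float64(339.0), np.float64(173.5), 6) [0.6018 0.1062 0.098 ]
('red', np.float64(309.0), np.float64(198.7), 3) [ 0.5683 -0.031   0.098 ]
('blue', np.float64(299.2), np.float64(205.4), 8) [ 0.5551 -0.0678  0.098 ]
```

View pics/l1.png

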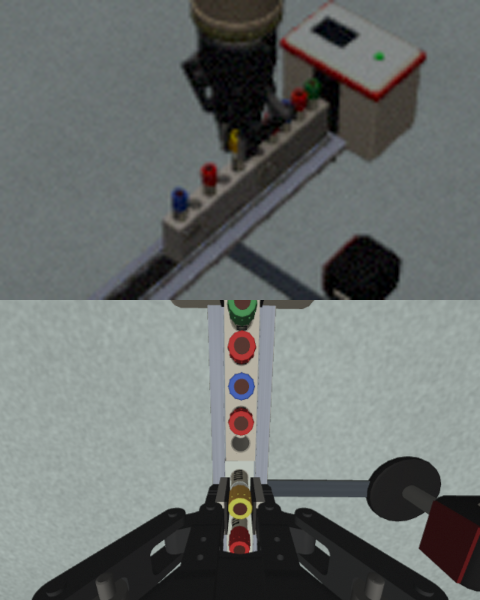

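The tube is coming up between the pads and the rack is still down on the belt. I'll raise the rest.

Call:
play_rows(plan=[0,0,0,0,0,-0.003,0,0,0,0,0,0,-0.006,0,0,0,0,0,0,-0.009,0,0,0,0,0,0,-0.012,0,0,0,0,0,0,-0.0145,0,0,0,0,0,0,-0.0145,0,0,0,0,0,0,-0.0145,0,0,0,0,0,0,-0.0145,0])

```text
clock: 11.42
position: [0.5784, 0.018, 0.1212]
ee_rot: [0.785, 0.62, -0.0, -0.0]
ft_force: [-0.5, -0.2, -0.9]
grip_width: 0.176
grasp_force: 24.3
```

```bash
python3 - <<'E'
from h import *
from workcell import viewer,status
o=status.get_obs();print(o['clock'],o['position'],o['ft_force'],o['grip_width'],o['grasp_force'])
s=viewer.camera('scene');w=viewer.camera('wrist')
x=np.vstack([cv2.resize(s[155:225,270:370],(800,560)[:2],interpolation=cv2.INTER_CUBIC)[:340],np.hstack([w[140:400],np.zeros((260,160,3),np.uint8)])])
cv2.imwrite('pics/l2.png',x[:,:,::-1])
m=viewer.camera_model('scene');ws=viewer.camera_model('wrist')
for b in blobs(s,250,165,360,265,3): print(b,ray(m,b[1],b[2],.098).round(4))
for b in blobs(w,200,0,440,400,60): print(b,ray(ws,b[1],b[2],.103).round(4))
p=np.array([.578,.017]);print('scene row of label low at rise 20/28:',[proj(m,[*p,.016+.008+.027+r]).round(1) for r in(.02,.028)], 'hole',proj(m,[*p,.071]).round(1))
E
```

```text
11.425 [0.57836751 0.01798902 0.12115793] [-0.48969581 -0.20917999 -0.90968216] 0.17576419577200697 24.34716045856476
('yellow', np.float64(317.5), np.float64(183.4), 13) [0.5615 0.0373 0.098 ]
('red', np.float64(356.0), np.float64(167.1), 14) [0.6374 0.1566 0.098 ]
('red', np.float64(339.8), np.float64(171.1), 12) [0.5994 0.1171 0.098 ]
('red', np.float64(330.3), np.float64(183.0), 3) [0.596  0.0566 0.098 ]
('red', np.float64(309.1), np.float64(197.2), 17) [ 0.5657 -0.0254  0.098 ]
('red', np.float64(328.7), np.float64(183.3), 3) [0.5921 0.0532 0.098 ]
('red', np.float64(309.2), np.float64(198.0), 6) [ 0.5675 -0.0282  0.098 ]
('blue', np.float64(298.3), np.float64(205.7), 3) [ 0.5533 -0.07    0.098 ]
('blue', np.float64(301.0), np.float64(205.0), 3) [ 0.5591 -0.064   0.098 ]
('yellow', np.float64(320.2), np.float64(271.8), 700) [0.5743 0.003  0.103 ]
('red', np.float64(321.7), np.float64(67.9), 720) [0.6005 0.1106 0.103 ]
('red', np.float64(320.9), np.float64(156.8), 568) [0.5904 0.0693 0.103 ]
('red', np.float64(319.9), np.float64(278.7), 198) [ 0.5731 -0.0015  0.103 ]
('red', np.float64(319.0), np.float64(308.3), 718) [ 0.5677 -0.0218  0.103 ]
('blue', np.float64(321.4), np.float64(114.7), 476) [0.5954 0.0897 0.103 ]
('green', np.float64(322.2), np.float64(15.4), 429) [0.6057 0.1319 0.103 ]
scene row of label low at rise 20/28: [array([319.3, 195.4]), array([319.3, 193.6])] hole [319.3 195.4]
```

View pics/l2.png

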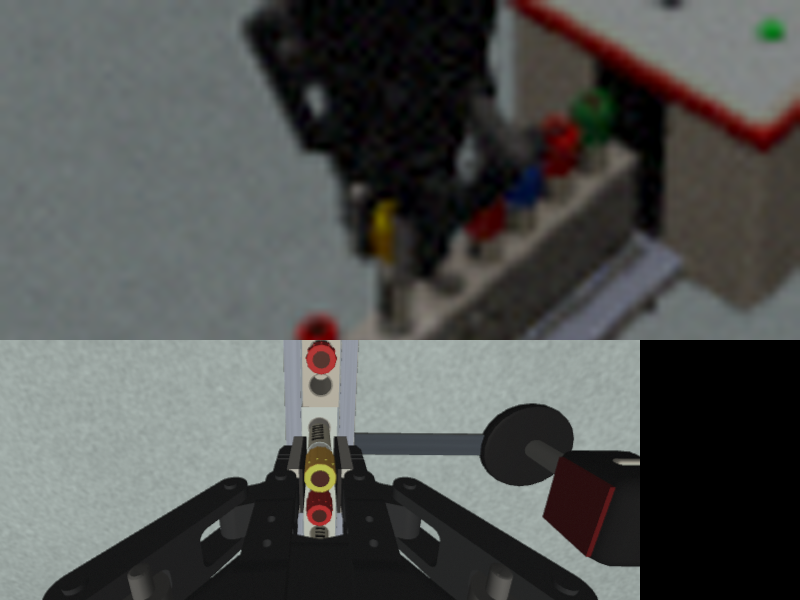

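The tube is held 28 mm up (cap risen 6.4 px in the scene view, which is about 28 mm). The label is clear, the racks still touch and the red cap is unmoved at (.568,-.022), so I'm handing in.

```bash
python3 -c "
from workcell import manip
print(manip.hand_in())"
```

```text
the job is handed in; nothing more can be done
None
```

The loose rack is butted against the waiting rack, and the yellow-capped tube is held upright by its cap, drawn up about 28 mm; the job is handed in, but no verdict was returned.

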